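# Press the catch and slide open the peg box

### The job

Open the bamboo peg box with your fingertips, gripping and lifting nothing: press the blue spring catch down through the opening in the lid and, holding it down, push the lid back over it. Keep pushing the lid right back to its stop, so that the catch springs up again in front of it. Leave the box standing where it is and do not disturb anything else on the shelf.

Things in the scene. Friction and masses are not known exactly. Their poses are not given: they have to be found in the camera images.
- pegbox: bamboo peg box, 260 mm (its x) by 130 mm (its y), 95.5 mm tall, about 1.3 kg, loose on the ribbed shelf. Origin at the centre of its underside, z up. Catch at its -x end; the lid slides open towards its +x. A 16 mm wide rail along each long side, top 95.5 mm up, covers the lid's edge. Lid panel 6 mm thick, top 89 mm up. Inside its walls nothing but the catch stands above 75 mm.
- shelf_top (a point): point in the middle of the ribbed grey plastic shelf, at the height of the rib tops on which the things stand, 30 mm above the work surface. The shelf is fixed, 520 mm deep (x 0.33 to 0.85 m) and 1180 mm wide (y).
- catch_top (a point): centre of the top of the blue spring catch, an upright push button 42 mm (box x) by 44 mm (box y), 86 mm from the box's origin towards its -x. When up, its top is 94 mm above the origin, 5 mm above the lid. It stands in an opening in the lid, 48 mm (x) by 50 mm (y), 3 mm clear all round; closed fingertips fit into it. This point moves down with the catch.
- catch (a joint): how far the catch is pressed down: 0 (up) to 0.014 m (bottom of its travel). Spring force 3 N at the start, 8 N at the bottom. It blocks the lid until it is 0.011 m down, and rises by itself when nothing is above it.
- lid_ridge (a point): middle of the foot of the thumb ridge's upright face, at the lid's top surface and on the opening's +x edge, 24 mm from the catch's centre when shut. The ridge is 12 mm high, 56 mm long across the box, with a ramp behind. The face looks to the box's -x: a fingertip in the opening pushes it towards the box's +x. The point moves with the lid.
- lid (a joint): how far the lid is open, 0 (shut) to 0.140 m (its stop). It slides with a few newtons, stays where it is left, and its far end comes out beyond the box. Its 20 mm strip in front of the opening runs over the pressed catch and keeps it down; beyond about 0.066 m the strip is past it and the catch springs up in front of the lid.
- spray_bottle: orange spray bottle with white head and black trigger, loose, 80 mm across and 213 mm tall; origin at the centre of its underside. A bystander.
- scrub_brush: black scrub brush, loose, lying bristles down, 180 x 58 mm and 66 mm tall; origin at the centre of its underside, x along it. A bystander.
- plant_pot: terracotta pot with a small green succulent, loose, 90 mm across and about 120 mm tall; origin at the centre of its underside. A bystander.
- powder_tub: white and pale green washing powder tub with a green lid, loose, 94 mm across and 108 mm tall; origin at the centre of its underside. A bystander.
- loose_peg1: wooden clothes peg lying on the shelf beside the box, loose, 74 x 13 x 10 mm; origin at the centre of its underside. A bystander.
- loose_peg2: wooden clothes peg lying on the shelf in front of the box's catch end, loose, 74 x 13 x 10 mm; origin at the centre of its underside. A bystander.
- hanger_hook: white upright hanger hook, fixed to the shelf, 60 x 50 mm foot, 177 mm tall; origin at the centre of its foot's underside. A bystander.

How it is judged:
On the way, in this order (a step that is already met when the one before it is completed fails the run):
1. a finger presses the catch down clear of the shut lid (value of joint catch above 0.0105 m and value of joint lid below 0.006 m and contact force between the fingers and pegbox above 1 N), for 0.05 s.
2. the lid has run over the catch, which is still down (value of joint lid between 0.025 and 0.066 m and value of joint catch above 0.009 m).
At the end, for the whole second after the job is handed in: The lid is open to within 12 mm of its stop (128 mm or more of 140 mm) and at rest, the catch is up again (within 2 mm of the top of its travel), the box stands level within 30 mm of where it stood, and no other loose thing has moved more than 25 mm (value of joint lid above 0.128 m and value of joint catch below 0.002 m and velocity of joint lid between -0.005 and 0.005 m/s and distance of pegbox from where it was at the start of the episode below 0.03 m and angle between pegbox's own z axis and vertical below 0.05 rad and linear speed of pegbox below 0.01 m/s and distance of each of spray_bottle, scrub_brush, plant_pot, powder_tub, loose_peg1, loose_peg2 from where it was at the start of the episode below 0.025 m); the robot touches nothing.
It fails at once if the peg box is lifted, tipped or shoved more than 30 mm (height (world z) of pegbox above 0.042 m or angle between pegbox's own z axis and vertical above 0.12 rad or distance of pegbox from where it was at the start of the episode above 0.03 m).
It fails at once if another loose thing is lifted, carried or knocked more than 25 mm (distance of any of spray_bottle, scrub_brush, plant_pot, powder_tub, loose_peg1, loose_peg2 from where it was at the start of the episode above 0.025 m).
It fails at once if the hanger hook is knocked (contact force between any of the arm, the fingers and hanger_hook above 5 N).
It also fails if it takes over 37 s, if anything falls off the work surface, if the arm or the gripper's body presses on something with over 40 N, if the wrist force passes 120 N, or if a joint passes its speed limit or range.

### The arm

A 6-joint arm with a two-finger parallel gripper is mounted at the origin on the work surface. World frame = base frame: x ahead of the robot, y to its left, z up, the work surface at z = 0. Lengths are in m, angles in rad, forces in N, time in s.
With the tool pointing down it reaches from about 0.425 to 0.95 m from the base axis. Payload 3.5 kg.
Tool frame: the origin (TCP) lies midway between the tips of the shut fingers; the grasp point (between the pads) lies 19 mm behind it; z points along the fingers, x is the direction in which the jaws open and shut, and the axes are right-handed (so a half turn about z gives the same grasp; the last joint's range is limited). The gripper opens to 85 mm and grips with 20 to 120 N. Pads are 22 mm wide; open, the fingers measure 114 mm over their backs; the gripper's body (76 mm by 85 mm) begins 54 mm behind the grasp point. The pads swing forward as they close: fully open they stand 13 mm farther back than shut.
Start: joints at [1.115, 0.286, 1.577, -0, 1.279, -0.15], TCP at [0.203, 0.644, 0.2] pointing down, gripper open.
Joint ranges: [-2.77, 2.77], [-0.9, 2.22], [0.21, 2.48], [-1.53, 4.67], [0.24, 2.81], [-2.84, 2.84]. Speed limits (rad/s): [2.79, 2.79, 3.14, 3.14, 3.14, 3.14].

### API

Orientations are given as a unit quaternion [x, y, z, w].
In Python, from plant import readout, optics, ctrl gives the robot as it stands. The module is installed in compiled form; this text tells all that it offers.
- The arm moves only by the shell command python3 -m crank 'ROWS' [OPENING] [FORCE]. ROWS is text: rows parted by semicolons, each of 6 numbers parted by spaces: the shift along the tool's x, y, z in mm, then the turn, a rotation vector about the tool's x, y, z in rad. In form: dx dy dz ax ay az; .... A call has 1 to 5 rows; each row shifts and turns the commanded pose from where the row before left it, along the tool's axes as they then stand; what a row does not reach is not made up. A row lasts 1/8 s, in which the tool goes at most 62.5 mm and 10.7 degrees, less where a joint would pass 70% of its speed; a pose out of reach is approached as far as the arm can. A call is refused whole if a number of a shift passes 62.5 or a number of a turn 0.188, either way. A call with a gripper value outside its range is refused whole. OPENING is the opening, from -1 (shut) to 1 (fully open), set as the call begins (- or left out, the last holds). The fingers move at their own pace and stop on an object; FORCE is the grip in N (left out, the last holds). Time passes only in rows, so rows that do not move let the fingers close. It gives the time, the measured TCP pose, the force and the opening at its end, in the units of the state.
- readout.get_state(): the state, without advancing time (a new reading comes with each control period).
- optics.read_camera(name): name is "scene" or "top"; returns the picture (420x560x3 uint8, red, green, blue); there is no depth.
- optics.calibration(name): a dict with "mtx" (3x3 intrinsics, pixels), "dist_coeffs" ([k1, k2, p1, p2, k3] as OpenCV has them; the pictures are not rectified), "rvec" (rotation vector, rad) and "tvec" (3), from world to camera coordinates, as OpenCV has them. Camera axes: x right, y down, z forward; pixel columns grow to the right and rows downward; lengths in m; the calibration is good to about 2 mm. A picture is of the moment at which its call begins. calibration takes no time and is no camera call.
- ctrl.sign_off(): hands the job in, once; it reports no verdict.
Trained networks look in the newest picture that a camera, given by its name, has taken for a name from the list of things; names that differ only in an ending like _2 or _b are one class to them, and where a whole thing is asked for, a point or a joint stands for the part that bears it (a point fixed in the world has none). Each returns a list of dicts, best first, with "p" (0 to 1); they miss things now and then, are a little off and sometimes report something else, mostly with a low value. They report only what shows in the picture. A call takes as long as a camera call.
- optics.recognise(camera, thing): "xy" ([column, row] as shares, 0 to 1, of the picture: columns of its width, rows of its height, amid what is visible of it).
The state is a dict: "time": time; "qpos": joint angles; "dq": joint speeds; "joint_efforts": joint torques, N m; "eef_pos": TCP position; "tcp_rot": TCP orientation; "contact_force": force on the tool from outside, world axes, zero at the start; "wrist_torque": the same for the moment, N m; "opening": opening from 0.0 (shut) to 1.0 (fully open).
Only numpy, scipy, OpenCV 4.12 (cv2) and the standard library are available. Lean on these libraries where they do the work, as an engineer would, in place of code of your own. Each camera call takes 0.05 s, during which the arm holds its last target.

## Working session

There is one attempt and no reset: what is moved stays moved. The work goes in short steps, Python scripts to look and compute and a shell command to move; the robot and the scene stay as the last step left them, time stands still between calls to the robot, and variables do not carry over. Pictures are saved under pics/ and viewed, and the job is handed in when it is done.

```bash
mkdir -p pics
python3 - <<'E'
from plant import readout, optics
import cv2
s=readout.get_state(); print(s)
for c in ("scene","top"):
    im=optics.read_camera(c); cv2.imwrite(f"pics/{c}0.png",im[:,:,::-1])
    print(c,optics.calibration(c))
    for t in ("pegbox","catch_top","lid_ridge","loose_peg1","spray_bottle","hanger_hook"):
        print(t,[( [round(a*b,1) for a,b in zip(d["xy"],(560,420))],round(d["p"],2)) for d in optics.recognise(c,t)[:3]])
E
```

```text
{'time': 0.0, 'qpos': array([ 1.11499314e+00,  2.87190436e-01,  1.57817326e+00,  2.40345949e-05,
        1.27865237e+00, -1.50002633e-01]), 'dq': array([ 5.86535810e-04,  6.14294681e-05, -1.57482222e-04, -1.22741581e-03,
       -9.84585980e-06, -1.35029120e-03]), 'joint_efforts': array([ 2.45199453e-04, -4.05980551e+01, -2.92619938e+01, -1.21534349e-04,
        6.05731897e-03, -6.01343316e-06]), 'eef_pos': array([0.20284985, 0.64302006, 0.19853281]), 'tcp_rot': array([ 8.06554835e-01,  5.91158041e-01, -1.07871558e-03,  5.52030253e-04]), 'contact_force': array([-0.1147086 , -0.57925203, -0.22318727]), 'wrist_torque': array([-0.0072819 ,  0.04418335, -0.00806328]), 'opening': 1.0014020091476517}
scene {'mtx': array([[393.53918605,   0.        , 281.21395868],
       [  0.        , 393.53918605, 199.06961861],
       [  0.        ,   0.        ,   1.        ]]), 'dist_coeffs': array([0.03782183, 0.        , 0.        , 0.        , 0.        ]), 'rvec': array([ 2.46976   ,  0.77918619, -0.25227275]), 'tvec': array([-0.44496529, -0.1411813 ,  1.4226539 ])}
pegbox []
catch_top [([267.5, 199.0], 0.5)]
lid_ridge [([288.5, 227.7], 0.69)]
loose_peg1 [([261.0, 268.0], 0.66)]
spray_bottle [([373.6, 136.1], 0.64)]
hanger_hook [([335.6, 103.9], 0.72), ([283.0, 224.4], 0.39)]
top {'mtx': array([[473.21519178,   0.        , 276.92175212],
       [  0.        , 473.21519178, 205.99669684],
       [  0.        ,   0.        ,   1.        ]]), 'dist_coeffs': array([0.04867152, 0.        , 0.        , 0.        , 0.        ]), 'rvec': array([ 2.16787272, -2.16249525,  0.11772692]), 'tvec': array([0.04553873, 0.56699829, 1.37797162])}
pegbox [([294.2, 205.2], 0.79)]
catch_top [([281.7, 234.1], 0.7)]
lid_ridge [([297.0, 201.8], 0.92)]
loose_peg1 [([277.5, 262.7], 0.48)]
spray_bottle [([142.2, 184.4], 0.72)]
hanger_hook [([104.7, 254.9], 0.91), ([145.2, 184.6], 0.51)]
```

View pics/scene0.png

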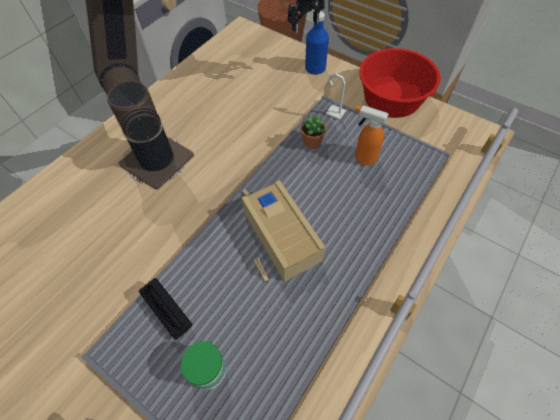

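View pics/top0.png

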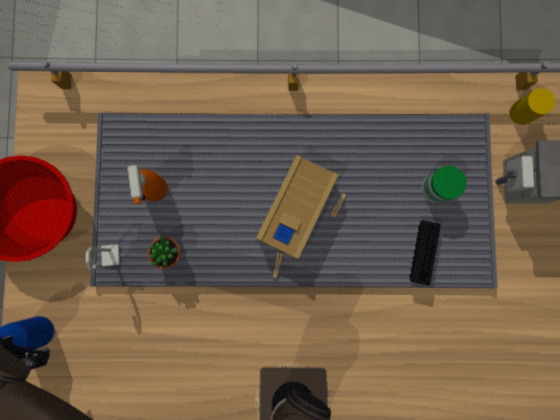

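Run:
```python
import cv2
a=cv2.imread("pics/top0.png")[140:290,220:370]; cv2.imwrite("pics/topz.png",cv2.resize(a,(600,600),interpolation=cv2.INTER_CUBIC))
a=cv2.imread("pics/scene0.png")[170:290,220:340]; cv2.imwrite("pics/scz.png",cv2.resize(a,(600,600),interpolation=cv2.INTER_CUBIC))
```

```text
(no output)
```

View pics/topz.png

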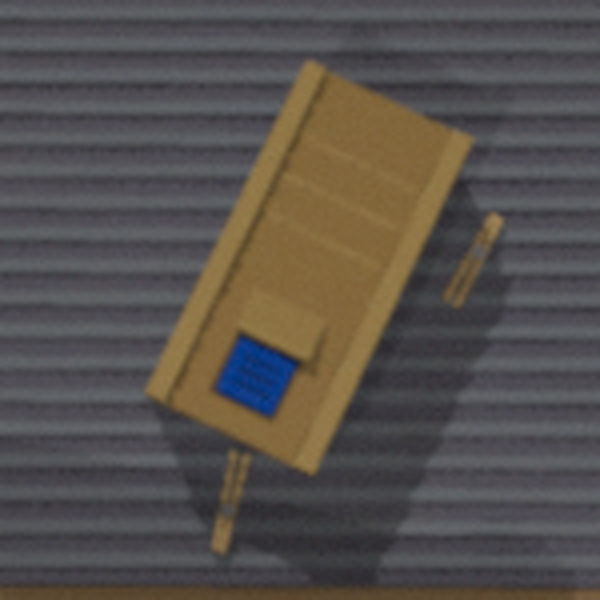

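View pics/scz.png

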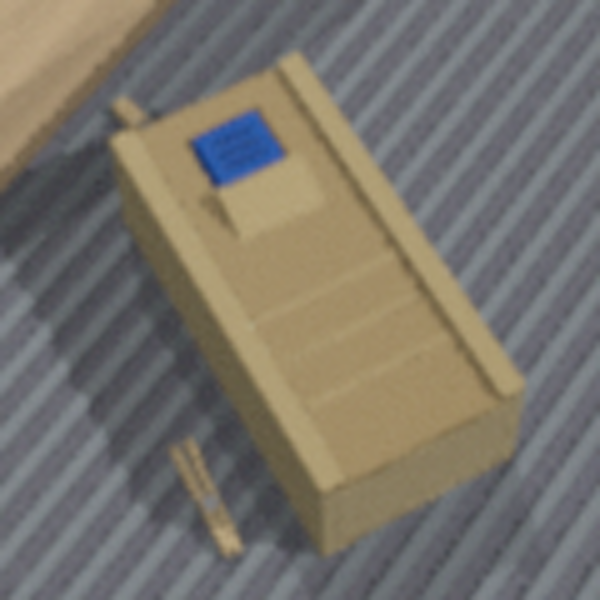

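```bash
cat > h.py <<'E'
import numpy as np, cv2
from plant import optics
from scipy.optimize import least_squares
P=np.array([[-130,65,95.5],[-130,-65,95.5],[130,65,95.5],[130,-65,95.5],[-65,22,94],[-65,-22,94],[-107,-22,94],[-107,22,94]])/1000
def proj(c,X):
    k=optics.calibration(c); return cv2.projectPoints(np.asarray(X,float).reshape(-1,3),k["rvec"],k["tvec"],k["mtx"],k["dist_coeffs"])[0][:,0]
def w(p,X):
    c,s=np.cos(p[2]),np.sin(p[2]); X=np.asarray(X); return X@np.array([[c,-s,0],[s,c,0],[0,0,1]]).T+[p[0],p[1],0.03]
E
python3 - <<'E'
from h import *
f=lambda z,n,o:(np.array(z,float)+.5)/n-.5+o
T=f([(150,393),(312,472),(310,62),(472,140),(240,335),(298,360),(272,417),(214,390)],4,np.array([220,140]))
S=f([(300,52),(112,140),(523,385),(325,490),(285,152),(216,185),(192,143),(258,112)],5,np.array([220,170]))
for nm,sel in (("both","ts"),("top","t"),("scene","s")):
    def r(p):
        o=[]
        if "t" in sel:o.append(proj("top",w(p,P))-T)
        if "s" in sel:o.append(proj("scene",w(p,P))-S)
        return np.concatenate(o).ravel()
    q=least_squares(r,[.55,0,-.4]); print(nm,q.x,np.abs(q.fun).max(), np.sqrt((q.fun**2).mean()))
    if nm=="both":
        p=q.x;print(r(p).reshape(-1,2).round(1)); print("catch",w(p,[-.086,0,.094]),"ridge",w(p,[-.062,0,.089]))
E
```

```text
both [ 0.55635333 -0.00945322 -0.44869254] 1.664597566455086 0.7544481202903398
[[-1.6  0.2]
 [ 0.5  1.2]
 [-0.8 -0.5]
 [ 0.7 -0.1]
 [ 0.3  0.4]
 [ 0.1  1. ]
 [ 0.   0.5]
 [ 0.1  0.3]
 [ 0.1  0. ]
 [-0.4 -0. ]
 [ 1.   0.2]
 [-0.6  0.8]
 [ 1.   1.6]
 [ 1.7  1.3]
 [-0.  -0.7]
 [-0.3 -0.6]]
catch [0.47886604 0.02785254 0.124     ] ridge [0.5004904  0.01744163 0.119     ]
top [ 0.55741506 -0.0097411  -0.45065   ] 1.511300458321216 0.6022465446211631
scene [ 0.55497049 -0.00889786 -0.44636309] 1.3632509663554515 0.7609770358750589
```

```bash
python3 -m crank '0 0 -40 0 0 0.143; 0 0 -40 0 0 0; 0 0 -20 0 0 0; 0 0 0 0 0 0' -1 20
python3 - <<'E'
from h import *
from scipy.optimize import fsolve
# hook, plant ground locations at assumed z
def gp(c,uv,z): return fsolve(lambda q:proj(c,[[q[0],q[1],z]])[0]-uv,[.5,.1])
print("hook foot",gp("top",(108,256),.03),"hook top px",gp("top",(93,257),.2),"plant",gp("top",(163,252),.14),"peg2",gp("top",(278,265),.04),"peg1",gp("top",(339,205),.04))
E
```

```text
time: 1.2
eef_pos: [0.2035, 0.6444, 0.3019]
tcp_rot: [0.847, 0.532, 0.002, -0.001]
contact_force: [-0.0, -0.5, -0.0]
opening: 0.145
hook foot [0.4185711  0.54087773] hook top px [0.41546827 0.51881096] plant [0.42886854 0.35507519] peg2 [0.39281672 0.04336626] peg1 [ 0.56930897 -0.13656263]
```

```bash
python3 -m crank '-25 30 0 0 0 0; -36 43 0 0 0 0; -36 43 0 0 0 0; -36 43 0 0 0 0; -36 43 0 0 0 0'; python3 -m crank '-36 43 0 0 0 0; -36 43 0 0 0 0; -36 43 0 0 0 0; -36 43 0 0 0 0; -36 43 0 0 0 0'
```

```text
time: 1.82
eef_pos: [0.3115, 0.4015, 0.2971]
tcp_rot: [0.847, 0.532, -0.002, 0.0]
contact_force: [0.8, -0.2, 0.3]
opening: 0.002
time: 2.45
eef_pos: [0.427, 0.1465, 0.2974]
tcp_rot: [0.847, 0.532, -0.002, -0.001]
contact_force: [0.5, 0.5, -0.5]
opening: 0.001
```

```bash
python3 -m crank '-36 43 0 0 0 0; -30 35 0 0 0 0; -12 16 0 0 0 0; 0 0 0 0 0 0; 0 0 0 0 0 0'
```

```text
time: 3.08
eef_pos: [0.4777, 0.0385, 0.2993]
tcp_rot: [0.846, 0.533, -0.0, -0.001]
contact_force: [0.2, 0.4, 0.5]
opening: -0.002
```

```bash
python3 -m crank '-9 5.5 30 0 0 0; 0 0 40 0 0 0; 0 0 40 0 0 0; 0 0 25 0 0 0; 0 0 0 0 0 0'
python3 - <<'E'
from h import *
from plant import readout
s=readout.get_state(); print(s["eef_pos"],s["contact_force"])
for c,n in (("top",4),("scene",5)):
    im=optics.read_camera(c)[:,:,::-1]
    o=(220,140) if c=="top" else (220,170); m=600//n
    a=cv2.resize(im[o[1]:o[1]+m,o[0]:o[0]+m],(600,600),interpolation=cv2.INTER_CUBIC)
    p=(.55635,-.00945,-.4487)
    for X in (P[4:],w(p,P[4:])):pass
    pts=((proj(c,np.vstack([w(p,P[4:]),s["eef_pos"][None]]))-o+.5)*n).astype(int)
    for q in pts: cv2.circle(a,tuple(map(int,q)),3,(0,0,255),-1)
    cv2.imwrite(f"pics/{c}1.png",a)
E
```

```text
time: 3.7
eef_pos: [0.4772, 0.0285, 0.1627]
tcp_rot: [0.846, 0.533, -0.002, -0.002]
contact_force: [-0.6, 0.0, -1.0]
opening: -0.001
[0.47723041 0.02848706 0.16270076] [-0.64487522  0.01382283 -0.98655281]
```

View pics/top1.png

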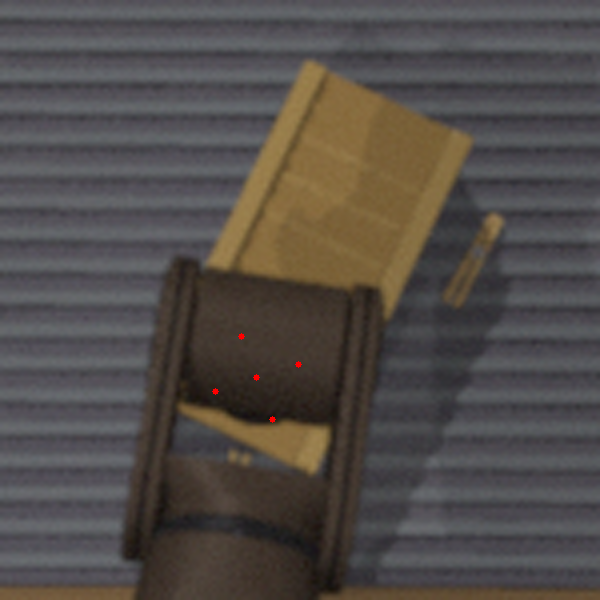

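View pics/scene1.png

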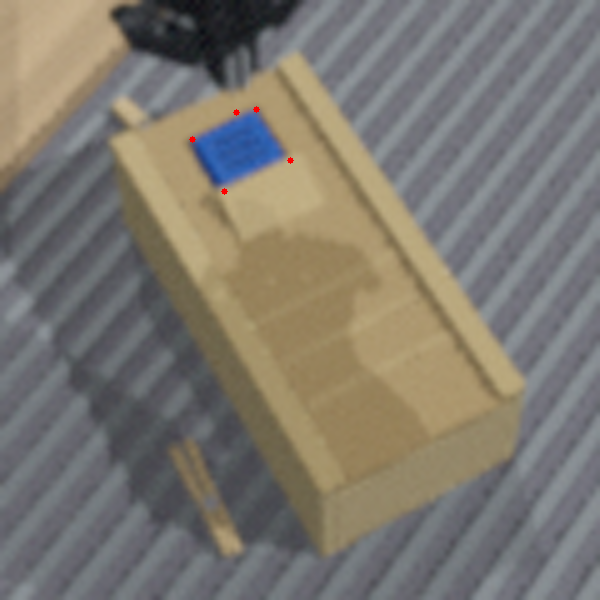

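Run:
```python
from h import *
from plant import readout
s=readout.get_state(); print(s["eef_pos"],s["opening"])
im=optics.read_camera("scene")[:,:,::-1]
o=(235,150);n=10
a=cv2.resize(im[o[1]:o[1]+60,o[0]:o[0]+60],(600,600),interpolation=cv2.INTER_CUBIC)
a=np.clip(a.astype(float)*1.8,0,255).astype(np.uint8)
for dz in(0,.01,.02,.03):
  for q in (proj("scene",s["eef_pos"]+[0,0,dz])-o+.5)*n: cv2.circle(a,tuple(int(v) for v in q),3,(0,0,255),-1)
cv2.imwrite("pics/sc2.png",a)
```

```text
[0.4796996  0.0276794  0.16596611] -0.002005196260481541
```

View pics/sc2.png

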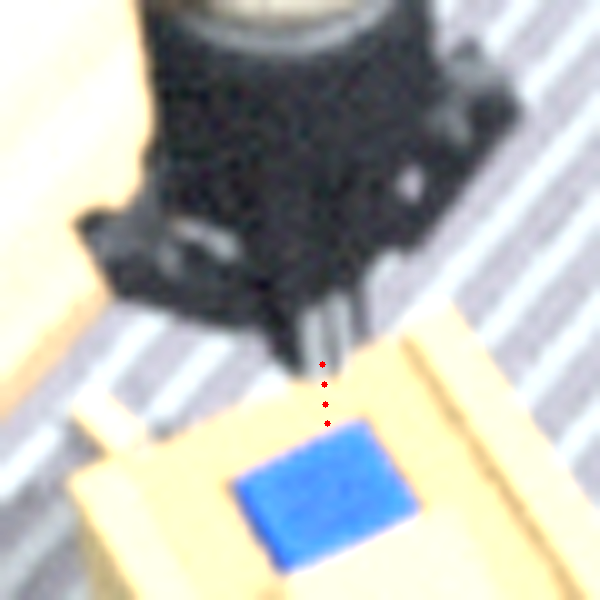

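```bash
python3 -m crank '0 0 15 0 0 0; 0 0 8 0 0 0; 0 0 0 0 0 0'
cat > v.py <<'E'
from h import *
from plant import readout
import sys
s=readout.get_state(); print(s["time"],s["eef_pos"],s["contact_force"])
im=optics.read_camera("scene")[:,:,::-1]
o=(int(sys.argv[2]),int(sys.argv[3]));n=10
a=cv2.resize(im[o[1]:o[1]+60,o[0]:o[0]+60],(600,600),interpolation=cv2.INTER_CUBIC)
a=np.clip(a.astype(float)*1.8,0,255).astype(np.uint8)
for dz in(0,.02):
  for q in (proj("scene",s["eef_pos"]+[0,0,dz])-o+.5)*n: cv2.circle(a,tuple(int(v) for v in q),2,(0,0,255),-1)
cv2.imwrite(f"pics/{sys.argv[1]}.png",a)
E
python3 v.py sc3 235 160
```

```text
time: 4.22
eef_pos: [0.4786, 0.0268, 0.1408]
tcp_rot: [0.847, 0.532, -0.001, -0.001]
contact_force: [-0.4, 0.4, -0.0]
opening: 0.004
4.225 [0.47858693 0.02680943 0.14081659] [-0.37187653  0.39266444 -0.03860442]
```

View pics/sc3.png

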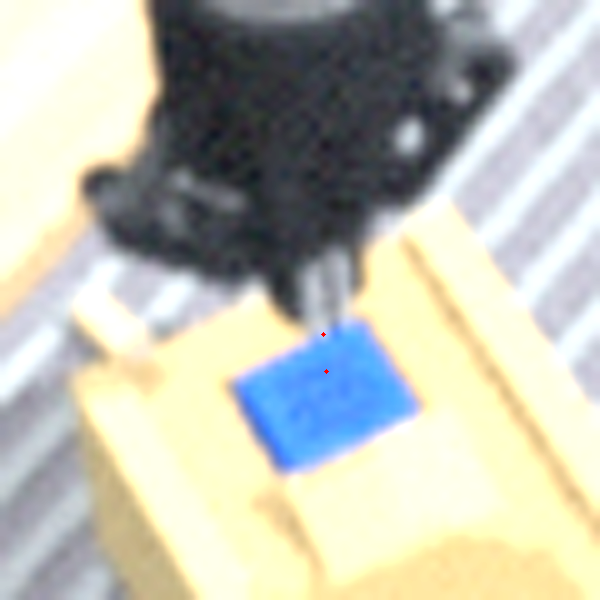

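```bash
python3 -m crank '0 0 6 0 0 0; 0 0 4 0 0 0; 0 0 2 0 0 0; 0 0 0 0 0 0'; python3 v.py sc4 235 170
```

```text
time: 4.78
eef_pos: [0.4793, 0.0268, 0.1297]
tcp_rot: [0.847, 0.532, -0.0, -0.0]
contact_force: [-0.1, 0.4, -0.3]
opening: -0.0
4.775 [0.47925162 0.02677132 0.12974478] [-0.12834324  0.4443843  -0.31758875]
```

View pics/sc4.png

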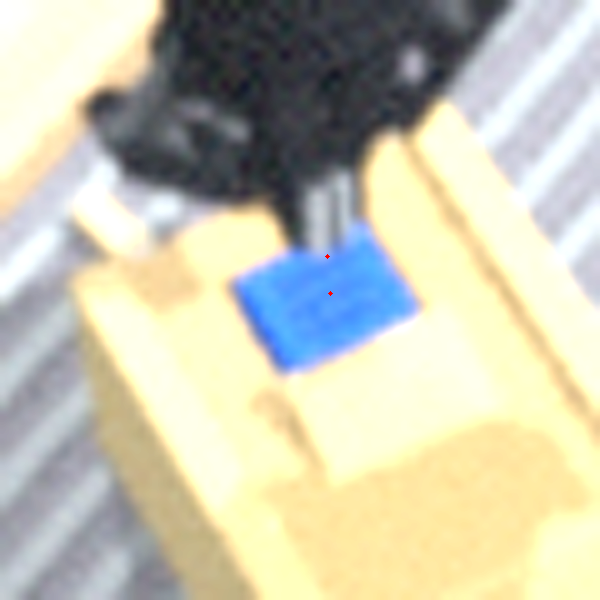

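```bash
python3 -m crank '0 0 4 0 0 0; 0 0 2 0 0 0; 0 0 0 0 0 0';python3 -m crank '0 0 2 0 0 0; 0 0 0 0 0 0';python3 -m crank '0 0 2 0 0 0; 0 0 0 0 0 0'
```

```text
time: 5.2
eef_pos: [0.4792, 0.0268, 0.1236]
tcp_rot: [0.847, 0.532, -0.0, -0.0]
contact_force: [0.2, 0.0, 0.9]
opening: -0.001
time: 5.45
eef_pos: [0.4792, 0.0268, 0.1218]
tcp_rot: [0.847, 0.532, -0.0, -0.0]
contact_force: [-0.1, 0.4, 0.0]
opening: 0.002
time: 5.7
eef_pos: [0.4792, 0.0268, 0.1197]
tcp_rot: [0.847, 0.532, -0.0, -0.0]
contact_force: [1.3, 0.0, -0.2]
opening: 0.001
```

```bash
python3 -m crank '0 0 3 0 0 0; 0 0 0 0 0 0';python3 -m crank '0 0 3 0 0 0; 0 0 0 0 0 0';python3 -m crank '0 0 3 0 0 0; 0 0 0 0 0 0'; python3 v.py sc5 235 170
```

```text
time: 5.95
eef_pos: [0.4791, 0.0268, 0.1166]
tcp_rot: [0.847, 0.532, -0.0, -0.0]
contact_force: [-0.1, -0.2, 0.2]
opening: 0.001
time: 6.2
eef_pos: [0.4791, 0.0268, 0.1136]
tcp_rot: [0.847, 0.532, -0.0, -0.0]
contact_force: [-0.7, 0.1, -0.0]
opening: -0.001
time: 6.45
eef_pos: [0.4791, 0.0268, 0.1106]
tcp_rot: [0.847, 0.532, -0.0, -0.0]
contact_force: [-0.3, -0.8, 0.6]
opening: 0.001
6.45 [0.47911211 0.02680257 0.11060205] [-0.32766364 -0.77534752  0.56474802]
```

View pics/sc5.png

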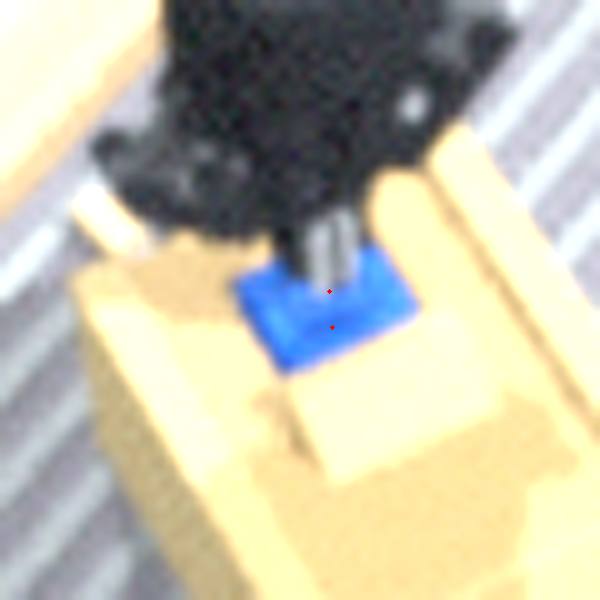

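```bash
for i in 1; do :; done; python3 -m crank '0 0 3 0 0 0; 0 0 0 0 0 0';python3 -m crank '0 0 3 0 0 0; 0 0 0 0 0 0';python3 -m crank '0 0 2 0 0 0; 0 0 0 0 0 0';python3 -m crank '0 0 2 0 0 0; 0 0 0 0 0 0'
```

```text
time: 6.75
eef_pos: [0.4791, 0.0268, 0.1076]
tcp_rot: [0.847, 0.532, -0.0, -0.0]
contact_force: [-0.1, 0.1, 0.5]
opening: 0.002
time: 7.0
eef_pos: [0.4791, 0.0268, 0.1046]
tcp_rot: [0.847, 0.532, -0.0, -0.0]
contact_force: [-0.6, 0.4, -0.5]
opening: 0.002
time: 7.25
eef_pos: [0.4792, 0.0268, 0.1027]
tcp_rot: [0.847, 0.532, -0.0, -0.0]
contact_force: [-0.1, -0.3, -0.2]
opening: -0.002
time: 7.5
eef_pos: [0.4792, 0.0268, 0.1007]
tcp_rot: [0.847, 0.532, -0.0, -0.0]
contact_force: [-0.8, 0.6, 0.3]
opening: -0.001
```

```bash
python3 -m crank '0 0 2 0 0 0; 0 0 0 0 0 0';python3 -m crank '0 0 2 0 0 0; 0 0 0 0 0 0'; python3 v.py sc6 235 170
```

```text
time: 7.75
eef_pos: [0.4792, 0.0268, 0.0987]
tcp_rot: [0.847, 0.532, -0.0, -0.0]
contact_force: [0.2, -0.7, -1.0]
opening: -0.002
time: 8.0
eef_pos: [0.4792, 0.0268, 0.0967]
tcp_rot: [0.847, 0.532, -0.0, -0.0]
contact_force: [-0.2, -0.2, 0.3]
opening: -0.003
8.0 [0.47921243 0.02676439 0.09672109] [-0.18379739 -0.22826066  0.33045049]
```

View pics/sc6.png

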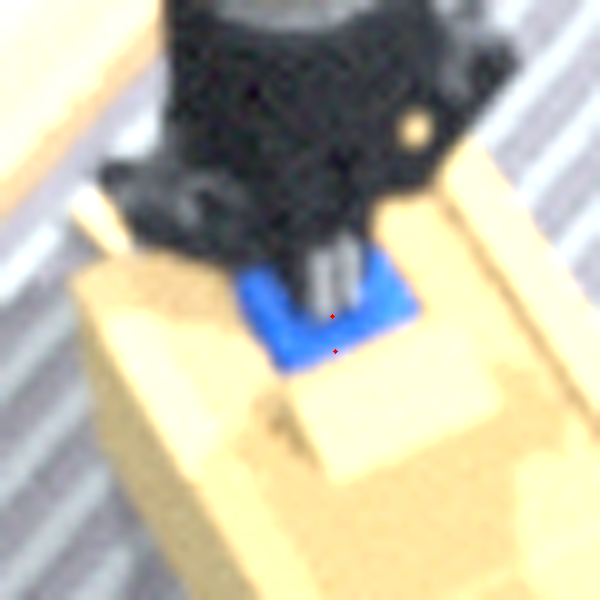

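```bash
python3 -m crank '0 0 2 0 0 0; 0 0 0 0 0 0';python3 -m crank '0 0 2 0 0 0; 0 0 0 0 0 0';python3 -m crank '0 0 2 0 0 0; 0 0 0 0 0 0'
```

```text
time: 8.3
eef_pos: [0.4792, 0.0268, 0.0947]
tcp_rot: [0.847, 0.532, -0.0, -0.0]
contact_force: [0.3, 0.3, 0.1]
opening: 0.002
time: 8.55
eef_pos: [0.4793, 0.0268, 0.0928]
tcp_rot: [0.847, 0.532, -0.0, -0.0]
contact_force: [0.1, 1.1, -0.2]
opening: -0.002
time: 8.8
eef_pos: [0.4794, 0.0267, 0.0912]
tcp_rot: [0.847, 0.532, -0.0, -0.0]
contact_force: [-0.7, 0.2, 3.6]
opening: -0.003
```

```bash
python3 v.py sc7 235 170
```

```text
8.8 [0.47940855 0.02674899 0.09124332] [-0.69969671  0.22547183  3.58659282]
```

View pics/sc7.png

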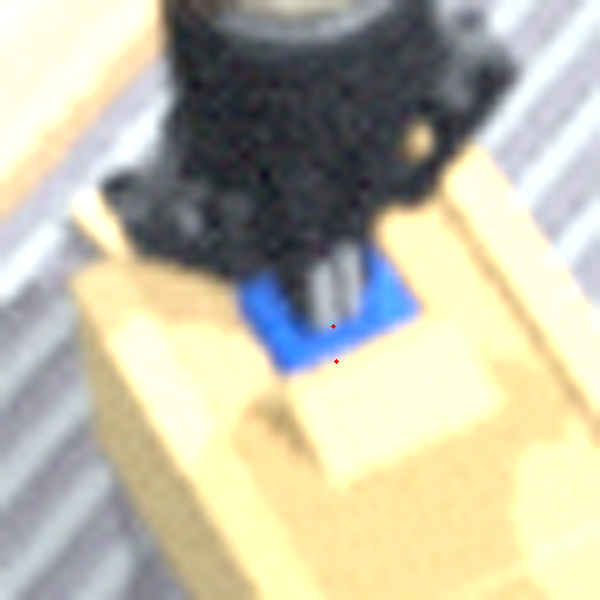

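```bash
python3 -m crank '0 0 3 0 0 0; 0 0 3 0 0 0; 0 0 0 0 0 0';python3 -m crank '0 0 2 0 0 0; 0 0 2 0 0 0; 0 0 0 0 0 0';python3 -m crank '0 0 1 0 0 0; 0 0 0 0 0 0';python3 -m crank '0 0 1 0 0 0; 0 0 0 0 0 0'
```

```text
time: 9.22
eef_pos: [0.4795, 0.0268, 0.085]
tcp_rot: [0.847, 0.532, 0.0, 0.0]
contact_force: [-2.5, 1.1, 5.7]
opening: -0.001
time: 9.6
eef_pos: [0.4795, 0.0268, 0.0813]
tcp_rot: [0.847, 0.532, 0.0, -0.0]
contact_force: [-2.5, -0.1, 8.0]
opening: 0.003
time: 9.85
eef_pos: [0.4795, 0.0268, 0.0805]
tcp_rot: [0.847, 0.532, 0.0, -0.0]
contact_force: [-3.1, 0.7, 6.8]
opening: 0.001
time: 10.1
eef_pos: [0.4795, 0.0268, 0.0795]
tcp_rot: [0.847, 0.532, -0.0, -0.0]
contact_force: [-2.9, -0.1, 6.4]
opening: -0.001
```

```bash
python3 -m crank '0 0 1 0 0 0; 0 0 0 0 0 0';python3 v.py sc8 235 170
```

```text
time: 10.35
eef_pos: [0.4795, 0.0268, 0.0786]
tcp_rot: [0.847, 0.532, -0.0, -0.0]
contact_force: [-2.9, 0.9, 7.6]
opening: 0.001
10.35 [0.47949189 0.02679818 0.07859456] [-2.87128081  0.93893984  7.64877051]
```

View pics/sc8.png

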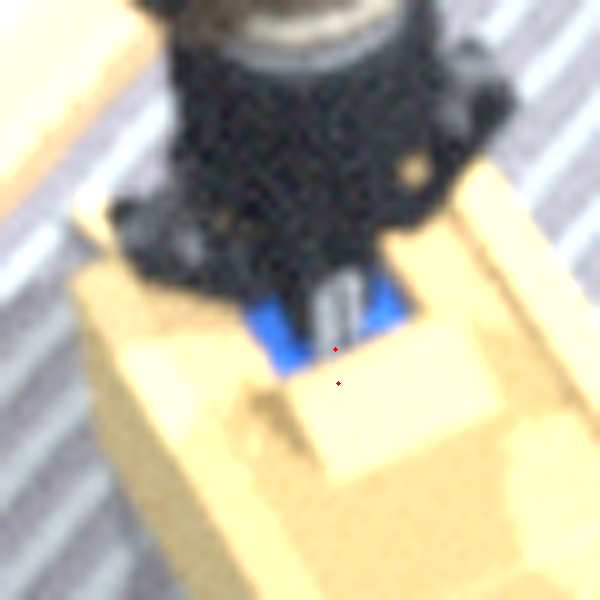

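```bash
python3 -m crank '0 3 0 0 0 0; 0 3 0 0 0 0; 0 0 0 0 0 0';python3 -m crank '0 4 0 0 0 0; 0 4 0 0 0 0; 0 0 0 0 0 0'; python3 v.py sc9 235 170
```

```text
time: 10.78
eef_pos: [0.4839, 0.0249, 0.0786]
tcp_rot: [0.847, 0.532, -0.001, -0.002]
contact_force: [-6.2, 3.0, 10.6]
opening: -0.002
time: 11.15
eef_pos: [0.491, 0.0216, 0.0786]
tcp_rot: [0.847, 0.532, -0.001, -0.002]
contact_force: [-6.6, 3.5, 10.2]
opening: 0.003
11.15 [0.49103176 0.02156022 0.07856641] [-6.59744098  3.47459469 10.23804646]
```

View pics/sc9.png

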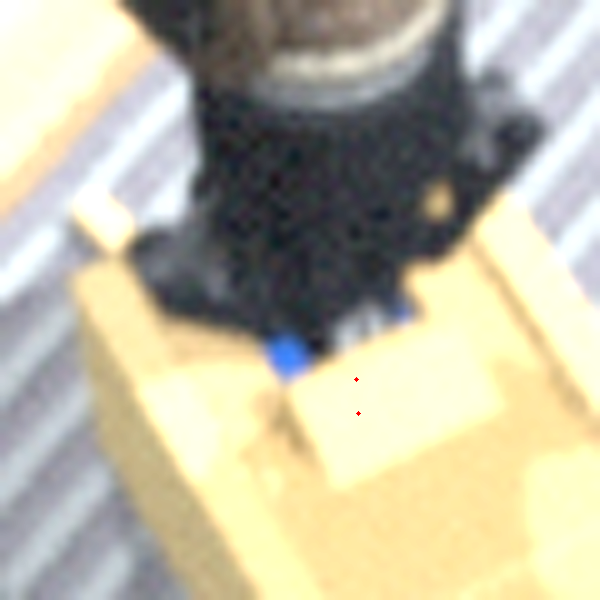

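```bash
python3 -m crank '0 3 0 0 0 0; 0 3 0 0 0 0; 0 0 0 0 0 0';python3 v.py sc10 235 170
```

```text
time: 11.58
eef_pos: [0.4962, 0.0191, 0.0785]
tcp_rot: [0.847, 0.532, -0.001, -0.002]
contact_force: [-7.1, 2.4, 10.8]
opening: 0.002
11.575 [0.49619222 0.01906817 0.07852706] [-7.09303913  2.39221981 10.77984118]
```

View pics/sc10.png

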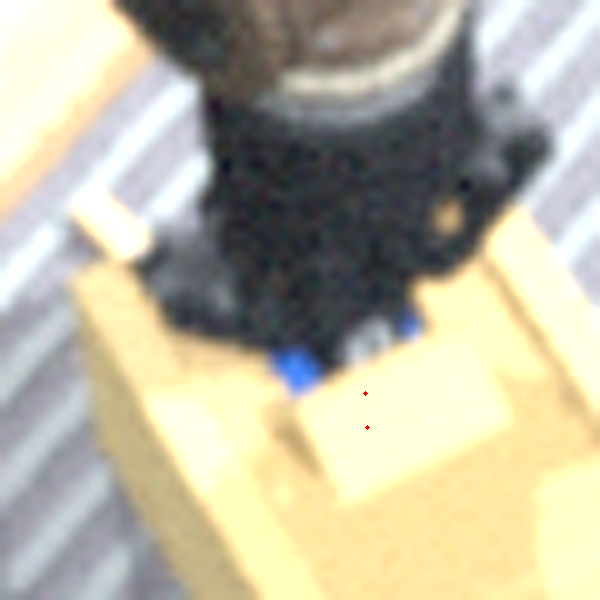

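```bash
python3 -m crank '0 5 0 0 0 0; 0 5 0 0 0 0; 0 5 0 0 0 0; 0 5 0 0 0 0; 0 0 0 0 0 0';python3 v.py sc11 245 180
```

```text
time: 12.25
eef_pos: [0.5148, 0.0098, 0.077]
tcp_rot: [0.847, 0.532, -0.0, -0.001]
contact_force: [-3.2, 2.3, 1.1]
opening: 0.001
12.25 [0.51475191 0.00977873 0.0769903 ] [-3.23561855  2.27708992  1.09529282]
```

View pics/sc11.png

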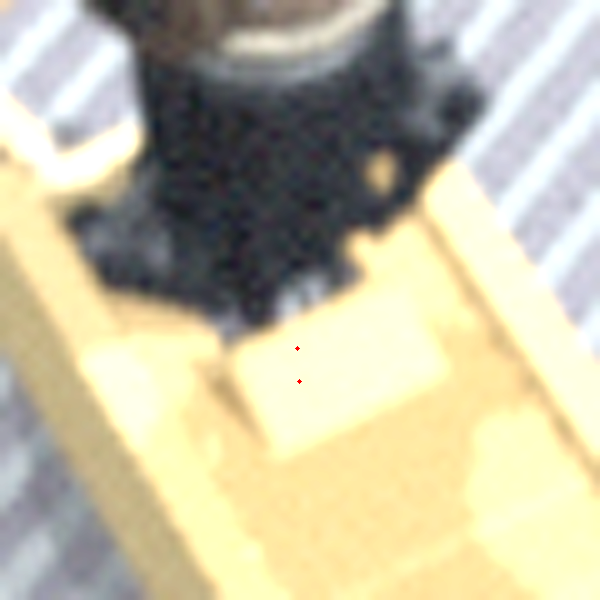

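```bash
python3 -m crank '0 6 -2 0 0 0; 0 6 -1 0 0 0; 0 6 0 0 0 0; 0 6 0 0 0 0; 0 6 0 0 0 0';python3 -m crank '0 8 0 0 0 0; 0 8 0 0 0 0; 0 8 0 0 0 0; 0 8 0 0 0 0; 0 6 0 0 0 0';python3 -m crank '0 6 0 0 0 0; 0 6 0 0 0 0; 0 6 0 0 0 0; 0 6 0 0 0 0; 0 0 0 0 0 0'
python3 - <<'E'
from h import *
im=optics.read_camera("scene")[:,:,::-1]
o=(220,160);a=cv2.resize(im[o[1]:o[1]+150,o[0]:o[0]+150],(600,600),interpolation=cv2.INTER_CUBIC)
cv2.imwrite("pics/sc12.png",np.clip(a*1.5,0,255).astype(np.uint8))
E
```

```text
time: 12.92
eef_pos: [0.54, -0.0031, 0.0785]
tcp_rot: [0.847, 0.532, -0.002, -0.002]
contact_force: [-4.5, 2.7, -4.2]
opening: -0.004
time: 13.55
eef_pos: [0.5777, -0.0207, 0.0814]
tcp_rot: [0.847, 0.532, 0.0, 0.001]
contact_force: [-2.1, 0.6, -0.8]
opening: -0.002
time: 14.18
eef_pos: [0.599, -0.0308, 0.081]
tcp_rot: [0.847, 0.532, 0.0, 0.0]
contact_force: [-0.7, 0.4, -0.6]
opening: 0.002
```

View pics/sc12.png

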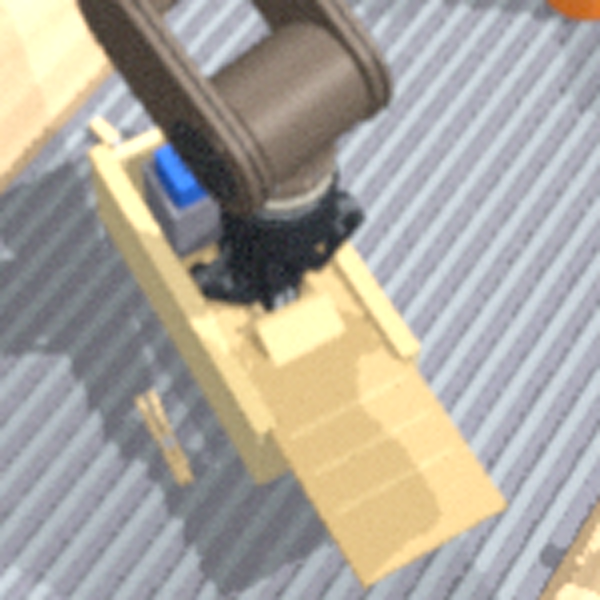

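```bash
python3 -m crank '0 4 0 0 0 0; 0 4 0 0 0 0; 0 4 0 0 0 0; 0 0 0 0 0 0'; python3 -m crank '0 3 0 0 0 0; 0 0 0 0 0 0'; python3 -m crank '0 2 0 0 0 0; 0 0 0 0 0 0'
```

```text
time: 14.72
eef_pos: [0.6096, -0.036, 0.0809]
tcp_rot: [0.847, 0.532, 0.0, 0.0]
contact_force: [-0.5, 0.4, 0.4]
opening: -0.0
time: 14.98
eef_pos: [0.6121, -0.0372, 0.081]
tcp_rot: [0.847, 0.532, 0.0, 0.0]
contact_force: [0.7, -0.6, -0.4]
opening: 0.001
time: 15.22
eef_pos: [0.6137, -0.038, 0.0809]
tcp_rot: [0.847, 0.532, 0.0, 0.0]
contact_force: [-0.8, -0.1, 0.0]
opening: 0.0
```

```bash
python3 v.py sc13 260 205
```

```text
15.225 [ 0.61371466 -0.0379983   0.0809302 ] [-0.77939773 -0.12043385  0.00123619]
```

View pics/sc13.png

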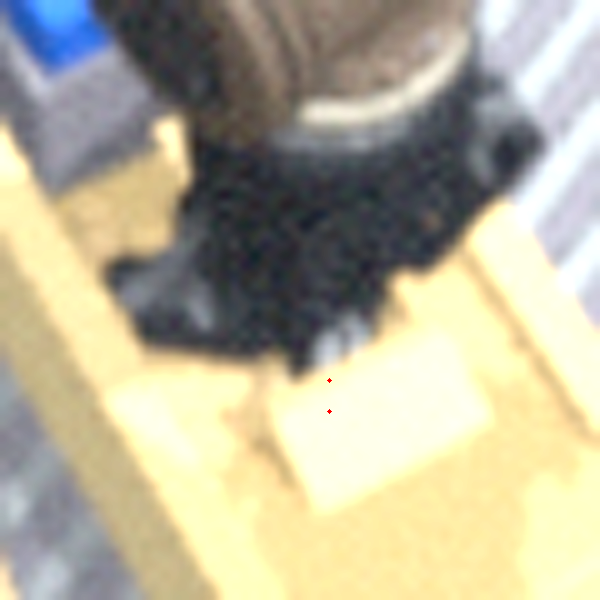

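```bash
python3 -m crank '0 2 0 0 0 0; 0 0 0 0 0 0'; python3 -m crank '0 2 0 0 0 0; 0 0 0 0 0 0';  python3 -m crank '0 2 0 0 0 0; 0 0 0 0 0 0'
```

```text
time: 15.52
eef_pos: [0.6155, -0.0388, 0.0809]
tcp_rot: [0.847, 0.532, 0.0, 0.0]
contact_force: [-1.3, 0.1, 0.2]
opening: 0.0
time: 15.78
eef_pos: [0.6166, -0.0393, 0.0809]
tcp_rot: [0.847, 0.532, -0.001, -0.001]
contact_force: [-4.3, 1.6, 2.3]
opening: 0.001
time: 16.02
eef_pos: [0.6164, -0.0393, 0.0809]
tcp_rot: [0.847, 0.532, -0.002, -0.003]
contact_force: [-9.6, 3.6, 6.2]
opening: -0.002
```

```bash
python3 -m crank '0 -5 0 0 0 0; 0 -6 0 0 0 0; 0 0 -15 0 0 0; 0 0 -30 0 0 0; 0 0 -40 0 0 0'; python3 -m crank '0 0 -50 0 0 0; 0 0 -50 0 0 0; 30 -50 0 0 0 0; 40 -45 0 0 0 0; 40 -45 0 0 0 0';python3 -m crank '40 -45 0 0 0 0; 40 -40 0 0 0 0; 0 0 0 0 0 0; 0 0 0 0 0 0'
python3 - <<'E'
from h import *
for c in ("top","scene"):
    im=optics.read_camera(c)[:,:,::-1]
    cv2.imwrite(f"pics/{c}F.png",im)
    o=(220,120) if c=="top" else (210,160);a=cv2.resize(im[o[1]:o[1]+150,o[0]:o[0]+150],(600,600),interpolation=cv2.INTER_CUBIC)
    p=(.55635,-.00945,-.4487)
    X=np.vstack([P[:4],P[4:],[[.262,49/1000,.089],[.27,-49/1000,.089]],[[.078,.028,.089],[.078,-.028,.089]]])
    X[8:10,0]=.27
    for q in (proj(c,w(p,X))-o+.5)*4: cv2.circle(a,tuple(int(v) for v in q),2,(0,0,255),-1)
    cv2.imwrite(f"pics/{c}Fz.png",a)
E
```

```text
time: 16.65
eef_pos: [0.609, -0.0358, 0.167]
tcp_rot: [0.847, 0.532, -0.0, -0.0]
contact_force: [0.6, -0.3, -0.5]
opening: 0.004
time: 17.27
eef_pos: [0.5305, 0.1253, 0.2677]
tcp_rot: [0.847, 0.532, 0.002, 0.001]
contact_force: [0.7, 0.1, -0.6]
opening: 0.002
time: 17.77
eef_pos: [0.4893, 0.2328, 0.2669]
tcp_rot: [0.847, 0.532, 0.001, 0.001]
contact_force: [0.2, 0.1, -1.0]
opening: -0.001
```

View pics/topF.png

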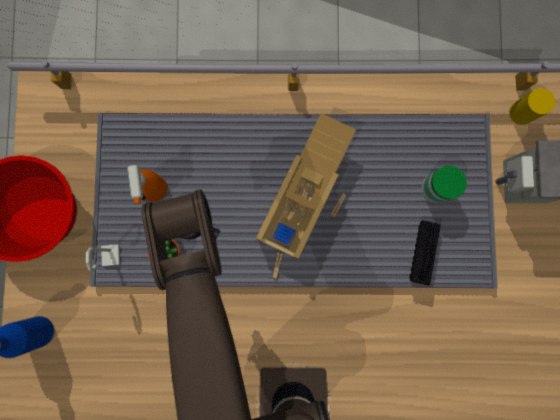

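View pics/topFz.png

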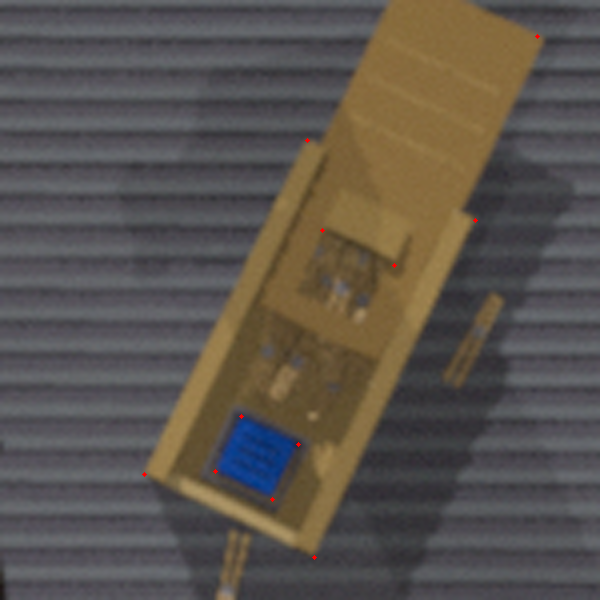

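View pics/sceneFz.png

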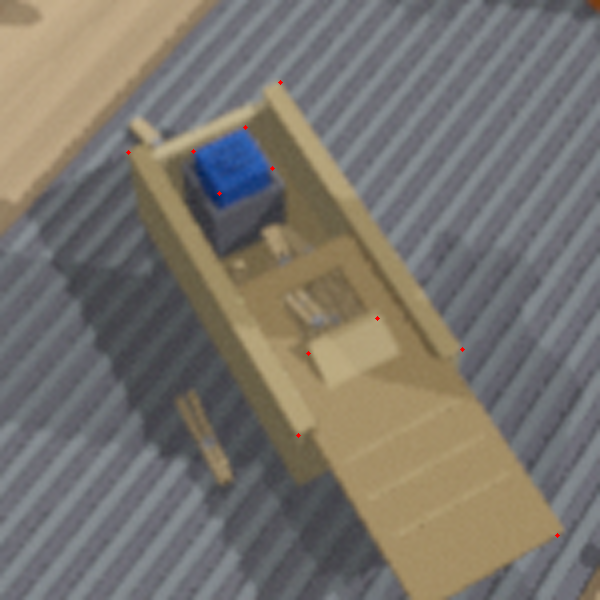

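```bash
python3 -c "
from plant import ctrl,readout
print(readout.get_state()['contact_force']); print(ctrl.sign_off())"
```

```text
[ 0.8190758  -0.30882266 -0.05416895]
the job is handed in; nothing more can be done
None
```

The peg box is open and the job is handed in. With closed fingertips I pressed the catch down about 13 mm and pushed the thumb ridge back until the lid hit its stop. Then I backed off, lifted clear and handed in at about 18 s of the 37 s. `sign_off` gives no verdict, so the result rests on the checks below.

- **Lid:** at the end the tool stopped advancing while the force rose to about 10 N, so the lid is at its stop. Tool travel puts it at about 139 mm open. In the final pictures the ridge and the lid's far end lie within a few mm of where a 140 mm opening puts them.
- **Catch:** in both cameras it stands up again in front of the lid, at its original place.
- **Middle step:** I did not see the catch held down under the lid strip, because the gripper hid it. I infer it from the push running smoothly at about 4 N.
- **Box:** the top view shows it within a few mm of its start.
- **Bystanders:** the pegs, brush and tub look unmoved, and so does what shows of the spray bottle and hook. The plant pot was mostly hidden under the arm in the last picture, but the gripper passed well above it. The wrist force read about 0 N at hand-in.

**Disagreements:**
- The fingertips showed about 25–30 mm higher in the scene camera than the reported TCP. They touched the catch at a reported height of about 0.092 m instead of the expected 0.124 m, so I went by contact force and pictures instead of the height reading.
- My box outline sat 1–3 px off in the scene camera, which is within the fit error or a few mm of box movement.

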